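Lever the stuck block out of the dry-block heater

TASK

The metal block has stuck in the dry-block heater. Put the tip of the lever bar under the block's front lip, with the bar resting across the round steel rod of the bracket as its fulcrum, and lever the block up by about a centimetre without touching the block with the robot. Then draw the bar out, lay it flat on its rubber mat again, and leave the bottles alone.

Things in the scene. Friction and masses are not known exactly. Their poses are not given: they have to be found in the camera images.
- heater: Dry-block heater, fixed: white open-topped housing 96 x 104 x 87 mm high with an aluminium bracket on its front. Origin on the table; x from the bracket to the rear, z up. Housing: x = -30 to +66, y = -52 to +52 mm. Bracket: base plate 10 mm thick, 56 mm wide, x = -98 to -30 mm, and two upright cheeks at x = -84 to -64 mm, 96 mm tall, with a 32 mm gap between them.
- fulcrum (a point): Top of the fulcrum, a fixed round steel rod 12 mm in diameter lying across (along the heater's y) between the bracket's two cheeks (inner faces at y = -16 and +16 mm). This point is the middle of its upper line, at heater x = -74, y = 0, z = 78 mm.
- metal_block: Aluminium block with six wells, 78 x 86 mm, top 95 mm above the table, tight in the heater's housing; it only slides straight up and down. Friction of about 30 N holds it at any height (weight 4 N). Axes as the heater's; origin on its vertical centre line, 46 mm below the underside of the lip.
- lip (a point): Middle of the lower front edge of the block's lip, a plate 8 mm thick and 60 mm wide that sticks out 20 mm in front of the housing (heater x = -50 to -30 mm). With the block home its flat, level underside is 87 mm above the table, 9 mm above the top of the fulcrum rod. Moves with the block.
- block_rise (a joint): How far the block has risen from fully home, m: 0 = home, grows upward, end stop 0.030. It starts between 0 and 0.001 and stays where it is left. With the bar in place, pressing the end of its grip down with 8 to 14 N raises it.
- bar: Loose lever bar 190 mm long, 0.13 to 0.25 kg, flat underside. Origin: centre of the underside; x to the tip, z up. Grey grip 24 mm wide, 16 mm high, x = -95 to +35 mm; steel blade 22 mm wide, 5 mm thick, on to the tip at x = +95 mm. Balances near x = +9 mm. Let go with its tip under the lip and across the rod it stays there: the grip sinks until the tip bears up on the lip.
- bar_tip (a point): Middle of the blade's end, bar x = +95 mm, 2.5 mm above the underside.
- mat: Black rubber mat, fixed, 215 x 60 x 3 mm, on which the bar lies at the start, its tip towards the heater. Origin: centre of its underside on the table; x along its length, z up. Room: behind mat and bracket stands a big carton, 0.41 m tall, front face at world x = 0.585, from y = -0.07 to 0.27; the wrist must stay in front of it (straight-line moves, no wide swings).
- wt_bottle_0: White bottle, 56 mm diameter, 110 mm high, bystander; origin at the centre of its base.
- wt_bottle_1: White bottle, 60 mm diameter, 120 mm high, bystander; origin at the centre of its base.
- amber_bottle: Amber bottle, 48 mm diameter, 90 mm high, bystander; origin at the centre of its base.

How it is judged:
On the way, in this order (a step that is already met when the one before it is completed fails the run):
1. the bar's tip is under the lip, above the level of the fulcrum's top, while the block is still down (x of bar_tip in the frame of heater between -0.046 and -0.024 m and y of bar_tip in the frame of heater between -0.02 and 0.02 m and z of bar_tip in the frame of lip below 0.0005 m and z of bar_tip in the frame of fulcrum above 0 m and value of joint block_rise below 0.004 m), for 0.2 s.
2. the bar, bearing on the fulcrum and under the lip, has levered the block up by more than 8 mm (value of joint block_rise above 0.008 m and contact force between bar and metal_block above 0.3 N and contact force between bar and heater above 0.3 N), for 0.1 s.
At the end, for the whole second after the job is handed in: The block stands more than 8 mm above fully home, and the bar lies flat and still, right side up (within 0.08 rad), on the mat, its middle within 50 mm of the mat's middle lengthways and 30 mm sideways, either way round (value of joint block_rise above 0.008 m and x of bar in the frame of mat between -0.05 and 0.05 m and y of bar in the frame of mat between -0.03 and 0.03 m and height (world z) of bar below 0.008 m and angle between bar's own z axis and vertical below 0.08 rad and linear speed of bar below 0.02 m/s); the robot touches nothing.
It fails at once if the gripper or arm touches the metal block (over 0.5 N) (contact force between any of the fingers, the arm and metal_block above 0.5 N).
It fails at once if the white bottle is moved more than 20 mm or tipped (distance of wt_bottle_0 from where it was at the start of the episode above 0.02 m or angle between wt_bottle_0's own z axis and vertical above 0.3 rad).
It fails at once if the other white bottle is moved more than 20 mm or tipped (distance of wt_bottle_1 from where it was at the start of the episode above 0.02 m or angle between wt_bottle_1's own z axis and vertical above 0.3 rad).
It fails at once if the amber bottle is moved more than 20 mm or tipped (distance of amber_bottle from where it was at the start of the episode above 0.02 m or angle between amber_bottle's own z axis and vertical above 0.3 rad).
It also fails if it takes over 72 s, if anything falls off the work surface, if the arm or the gripper's body presses on something with over 40 N, if the wrist force passes 120 N, or if a joint passes its speed limit or range.

ROBOT

A 7-joint arm with a two-finger parallel gripper is mounted at the origin on a cart in front of the work surface, level with it; the furniture and walls round the work are solid. World frame = base frame: x ahead of the robot, y to its left, z up, the work surface at z = 0. Lengths are in m, angles in rad, forces in N, time in s.
With the tool pointing down it reaches from about 0.35 to 0.9 m from the base axis. Payload 8.1 kg.
Tool frame: the origin (TCP) lies midway between the tips of the shut fingers; the grasp point (between the pads) lies 19 mm behind it; z points along the fingers, y is the line along which they close (so a half turn about z gives the same grasp; the last joint's range is limited). The gripper opens to 92 mm and grips with 3 to 60 N. Pads are 19 mm wide; open, the fingers measure 130 mm over their backs; the gripper's body (75 mm by 190 mm) begins 47 mm behind the grasp point.
Start: joints at [-1.254, 0.434, 0.025, 1.573, -0.012, 1.134, -0.075], TCP at [0.255, 0.571, 0.193] pointing down, gripper open.
Joint ranges: [-2.62, 2.62], [-0.44, 2.09], [-1.27, 1.32], [0.08, 2.57], [-1.32, 4.46], [0.12, 2], [-2.74, 2.74]. Speed limits (rad/s): [2.22, 2.22, 3.01, 3.01, 3.14, 3.14, 3.14].

INTERFACE

Orientations are given as a rotation vector (axis times angle).
In Python, from cell import arm gives the robot as it stands.
- The arm moves only by the tool carry_out, never from a script. Its arguments are lists of equal length, an entry for each row: "claw": the finger opening in cm, from 0 to 9.18; "delta_pos": the shift along the tool's x, y, z in cm, a list of three; "angular": the turn, a rotation vector about the tool's x, y, z in rad, a list of three. In form: {"claw": [claw, ...], "delta_pos": [[dx, dy, dz], ...], "angular": [[ax, ay, az], ...]}. A call has 1 to 20 rows; each row shifts and turns the commanded pose from where the row before left it, along the tool's axes as they then stand; what a row does not reach is not made up. A row lasts 1/10 s, in which the tool goes at most 50 mm and 8.59 degrees, less where a joint would pass 70% of its speed; a pose out of reach is approached as far as the arm can. A call with a gripper value outside its range is refused whole. The fingers move at their own pace and stop on an object; "force" is the grip in N (left out, the last holds). Time passes only in rows, so rows that do not move let the fingers close. It gives the time, the measured TCP pose, the force, the opening and the grip force at its end, in the units of the state.
- arm.observe(): the state, without advancing time (a new reading comes with each control period).
- arm.get_image(name): name is "scene" or "top"; returns a dict with "frame" (384x512x3 uint8, red, green, blue), "mtx" (3x3 intrinsics, pixels), "T" (4x4, takes a point from camera to world coordinates). Camera axes: x right, y down, z forward; pixel columns grow to the right and rows downward; lengths in m; the calibration is good to about 2 mm. A picture is of the moment at which its call begins. There is no depth.
- arm.sign_off(): hands the job in; it is judged then, once.
Trained networks look in a picture, given as the dict that the camera call returned (one of the last four; its "shot" number tells which), for a name from the list of things; names that differ only in an ending like _2 or _b are one class to them, and where a whole thing is asked for, a point or a joint stands for the part that bears it (a point fixed in the world has none). Each returns a list of dicts, best first, with "conf" (0 to 1); they miss things now and then, are a little off and sometimes report something else, mostly with a low value. They report only what shows in the picture. A call takes as long as a camera call.
- arm.look_for(label, picture): "centre" ([column, row] as shares, 0 to 1, of the picture: columns of its width, rows of its height, amid what is visible of it).
- arm.trace(label, picture): "region" (384x512 bool, what is visible of it) and "centre" ([column, row] as shares, 0 to 1, of the picture: columns of its width, rows of its height, amid what is visible of it).
- arm.place_of(label, picture): "centre" ([column, row] as shares, 0 to 1, of the picture: columns of its width, rows of its height: a listed point, or the origin of a listed thing).
The state is a dict: "clock": time; "joints": joint angles; "dq": joint speeds; "joint_efforts": joint torques, N m; "position": TCP position; "ee_rot": TCP orientation; "force": force on the tool from outside, world axes, zero at the start; "ft_torque": the same for the moment, N m; "width": opening from 0.0 (shut) to 1.0 (fully open); "gripper_force": force on a finger pad.
Only numpy, scipy, OpenCV 4.12 (cv2) and the standard library are available. Lean on these libraries where they do the work, as an engineer would, in place of code of your own. Each camera call takes 0.05 s, during which the arm holds its last target. There are 200 camera calls.

## Working session

There is one attempt and no reset: what is moved stays moved. The work goes in short steps, Python scripts to look and compute and a tool call to move; the robot and the scene stay as the last step left them, time stands still between calls to the robot, and variables do not carry over. Pictures are saved under pics/ and viewed, at most 10 in all, crops included, and the job is handed in when it is done.

Besides the shell and the picture viewer there is one more tool, called after "Call:" as name(argument=value, ...) on one line, values as JSON. carry_out: Moves the arm, as the interface text tells. Its arguments: {"type":"object","properties":{"claw":{"type":"array","items":{"type":"number"}},"delta_pos":{"type":"array","items":{"type":"array","items":{"type":"number"}}},"angular":{"type":"array","items":{"type":"array","items":{"type":"number"}}},"force":{"type":"number"}},"required":["claw","delta_pos","angular"]}

```bash
mkdir -p pics; ls; cat > h.py <<'E'
import numpy as np, cv2
from cell import arm
from scipy.spatial.transform import Rotation as R
def ray(im,c):
    h,w=im["frame"].shape[:2]
    p=np.array([c[0]*w,c[1]*h,1.]); d=im["T"][:3,:3]@np.linalg.inv(im["mtx"])@p
    return im["T"][:3,3],d/np.linalg.norm(d)
def onz(im,c,z):
    o,d=ray(im,c); return o+d*(z-o[2])/d[2]
def tri(rs):
    A=0;b=0
    for o,d in rs:
        P=np.eye(3)-np.outer(d,d);A=A+P;b=b+P@o
    return np.linalg.solve(A,b)
def proj(im,p):
    q=np.linalg.inv(im["T"])@np.append(p,1);q=im["mtx"]@q[:3];return q[:2]/q[2]
E
cat > a.py <<'E'
from h import *
np.set_printoptions(precision=4,suppress=True)
s=arm.observe();print(s)
I={n:arm.get_image(n) for n in("scene","top")}
for n in I:
    cv2.imwrite(f"pics/{n}0.png",I[n]["frame"][:,:,::-1]); print(n,I[n]["T"])
for l in["heater","fulcrum","metal_block","lip","bar","bar_tip","mat","wt_bottle_0","wt_bottle_1","amber_bottle"]:
    r=[]
    for n in I:
        q=arm.place_of(l,I[n])
        for x in q[:2]: print(l,n,np.round(x["conf"],2),np.array(x["centre"])*[512,384])
        if q: r.append(ray(I[n],q[0]["centre"]))
    if len(r)==2: print("   tri",tri(r))
E
python3 a.py
```

```text
pics
{'clock': 0.0, 'joints': array([-1.2536,  0.4352,  0.0249,  1.5741, -0.0116,  1.134 , -0.0751]), 'dq': array([-0.0009,  0.0001,  0.0011, -0.0016, -0.0001, -0.0012,  0.0015]), 'joint_efforts': array([  0.0007, -66.7855,   0.9855, -31.4468,  -0.0604,   0.0428,
         0.0002]), 'position': array([0.2545, 0.5702, 0.192 ]), 'ee_rot': array([-0.6546, -3.0724,  0.0025]), 'force': array([ 0.1851, -1.0039, -0.4644]), 'ft_torque': array([-0.0331,  0.0321,  0.0286]), 'gripper_force': 0.0, 'width': 0.9973388567097534}
scene [[ 0.6433 -0.5973  0.479   0.1295]
 [-0.7656 -0.5098  0.3924 -0.3374]
 [ 0.0098 -0.6191 -0.7852  0.8092]
 [ 0.      0.      0.      1.    ]]
top [[ 0.0149 -0.9897  0.1426  0.4326]
 [-0.9997 -0.0173 -0.0154  0.0622]
 [ 0.0177 -0.1423 -0.9897  0.9971]
 [ 0.      0.      0.      1.    ]]
heater scene 0.85 [298.496 285.888]
heater top 0.66 [333.4144 215.1168]
   tri [ 0.4955 -0.1794 -0.0142]
fulcrum scene 0.92 [277.7088 248.6016]
fulcrum top 0.85 [314.6752 213.3888]
fulcrum top 0.25 [220.416  217.4976]
   tri [ 0.4947 -0.1081  0.0808]
metal_block scene 0.69 [310.2208 279.3
[... 418 characters left out ...]
8 194.9184]
bar_tip top 0.82 [220.0064 218.304 ]
   tri [ 0.4845  0.1469 -0.0007]
mat scene 0.62 [174.7968 194.9952]
mat top 0.76 [188.3136 219.9168]
   tri [0.478  0.2354 0.0094]
wt_bottle_0 scene 0.96 [366.2848 252.7872]
wt_bottle_0 scene 0.87 [195.4816 145.3056]
wt_bottle_0 top 0.73 [148.6848 161.2032]
wt_bottle_0 top 0.65 [361.984  150.4128]
   tri [ 0.3849 -0.0893  0.664 ]
wt_bottle_1 scene 0.96 [366.2848 252.7872]
wt_bottle_1 scene 0.87 [195.4816 145.3056]
wt_bottle_1 top 0.73 [148.6848 161.2032]
wt_bottle_1 top 0.65 [361.984  150.4128]
   tri [ 0.3849 -0.0893  0.664 ]
amber_bottle scene 0.98 [333.8752 224.2176]
amber_bottle top 0.64 [321.28   149.4144]
   tri [ 0.6931 -0.1472 -0.0081]
```

```bash
python3 -c "
import cv2
for n in('scene','top'):
    i=cv2.imread(f'pics/{n}0.png');cv2.imwrite(f'pics/{n}0b.png',cv2.resize(i,(800,600),interpolation=cv2.INTER_CUBIC))"
```

```text
(no output)
```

View pics/scene0b.png

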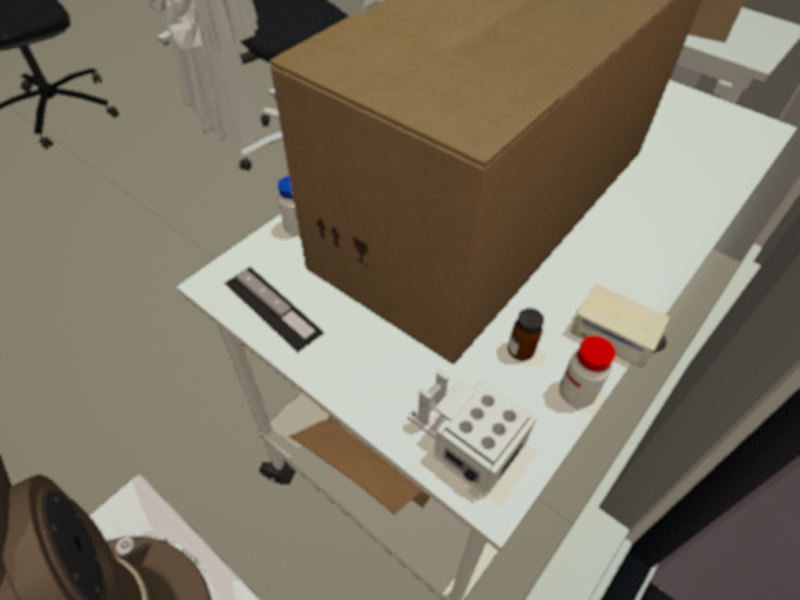

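View pics/top0b.png

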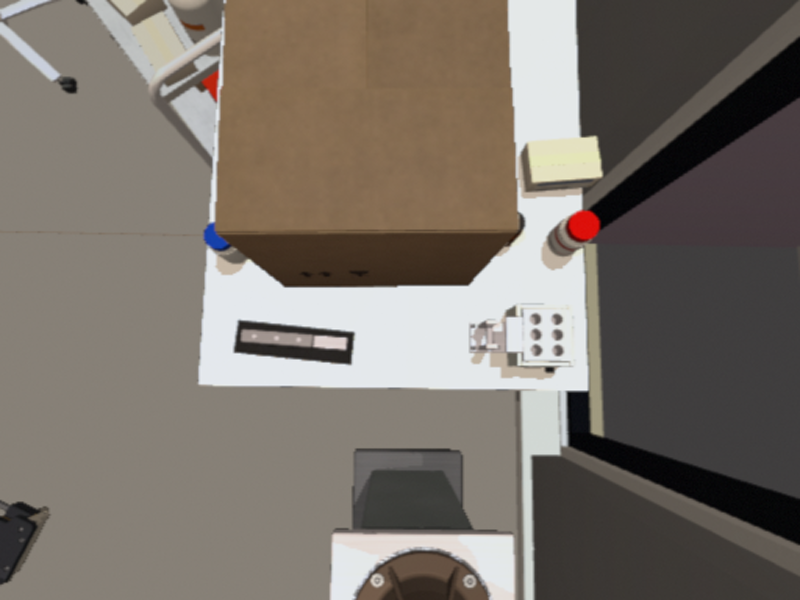

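The scene view shows the bar on its mat at about (275,307), tip towards the heater at (485,430), with the carton close behind both. In the top view the blue-capped bottle is near the mat at (215,237). Next I'll fit exact poses from the silhouettes.

```bash
cat > fit.py <<'E'
from h import *
from scipy.optimize import minimize
np.set_printoptions(precision=4,suppress=True)
def box(x0,x1,y0,y1,z0,z1): return np.array([[x,y,z] for x in(x0,x1) for y in(y0,y1) for z in(z0,z1)])/1000.
M={"mat":[box(-107.5,107.5,-30,30,0,3)],
"bar":[box(-95,35,-12,12,0,16),box(35,95,-11,11,0,5)],
"heater":[box(-30,66,-52,52,0,87),box(-98,-30,-28,28,0,10),box(-84,-64,-28,-16,0,96),box(-84,-64,16,28,0,96),box(-39+18-50+21,28+0,-30,30,87,95)],
}
M["heater"][4]=box(-50,-30,-30,30,87,95); M["heater"].append(box(-30+9,-30+9+78,-43,43,80,95))
S=4
def render(im,boxes,T):
    m=np.zeros((384*S,512*S),np.uint8)
    for b in boxes:
        w=b@T[:3,:3].T+T[:3,3]
        p=np.array([proj(im,q) for q in w])
        h=cv2.convexHull(((p+.5)*S).astype(np.float32)).round().astype(np.int32)
        cv2.fillConvexPoly(m,h,1)
    return cv2.resize(m.astype(np.float32),(512,384),interpolation=cv2.INTER_AREA)
def pose(v,z):
    T=np.eye(4);T[:3,:3]=R.from_euler('z',v[2]).as_matrix();T[:3,3]=[v[0],v[1],z];return T
def fit(ims,masks,boxes,v0,z):
    f=lambda v:sum(np.abs(render(i,boxes,pose(v,z))-m).sum()/m.sum() for i,m in zip(ims,masks))
    s=np.array([[0,0,0],[.008,0,0],[0,.008,0],[0,0,.08]])
    r=minimize(f,v0,method="Nelder-Mead",options=dict(initial_simplex=np.array(v0)+s,xatol=1e-4,fatol=1e-4))
    r=minimize(f,r.x,method="Nelder-Mead",options=dict(initial_simplex=r.x+s/2,xatol=1e-4,fatol=1e-4))
    return r.x,r.fun
def best(l,im):
    q=arm.trace(l,im); return q[0]["region"].astype(np.float32)
E
cat > b.py <<'E'
from fit import *
I=[arm.get_image(n) for n in("scene","top")]
print(I[0]["mtx"][0],I[1]["mtx"][0])
m={l:[best(l,i) for i in I] for l in("mat","bar","heater","metal_block")}
m["mat"]=[np.maximum(a,b) for a,b in zip(m["mat"],m["bar"])]
m["heater"]=[np.maximum(a,b) for a,b in zip(m["heater"],m["metal_block"])]
for l,v0,z in(("mat",(.478,.235,-1.6),0),("bar",(.483,.234,-1.6),.003),("heater",(.495,-.179,-1.57),0)):
    print(l,[int(x.sum()) for x in m[l]])
    print("  both",*fit(I,m[l],M[l],v0,z))
    for k in(0,1): print("  ",k,*fit(I[k:k+1],m[l][k:k+1],M[l],v0,z))
for k,i in enumerate(I):
    for l in("wt_bottle_0","amber_bottle"):
        for q in arm.place_of(l,i): print(k,l,q["conf"],onz(i,q["centre"],0))
E
python3 b.py
```

```text
[372.0128   0.     254.9912] [346.533    0.     255.9066]
mat [1375, 1622]
  both [ 0.4804  0.2405 -1.6608] 0.10979250818490982
   0 [ 0.48    0.2405 -1.6618] 0.062090907245874405
   1 [ 0.4809  0.2414 -1.656 ] 0.04504469782114029
bar [592, 567]
  both [ 0.4849  0.2408 -1.633 ] 0.22551661729812622
   0 [ 0.484   0.2405 -1.632 ] 0.11570946127176285
   1 [ 0.4851  0.2385 -1.6322] 0.08895502984523773
heater [2679, 2268]
  both [ 0.4945 -0.1774 -1.5665] 1.0725723505020142
   0 [ 0.5339 -0.1611 -1.4999] 0.9514277577400208
   1 [ 0.4947 -0.1782 -1.5669] 0.05056767910718918
0 wt_bottle_0 0.93 [ 0.6681 -0.2568  0.    ]
0 wt_bottle_0 0.86 [ 0.6507  0.343  -0.    ]
0 amber_bottle 0.66 [ 0.6887 -0.1464  0.    ]
0 amber_bottle 0.35 [ 0.647   0.3405 -0.    ]
0 amber_bottle 0.25 [0.4864 0.146  0.    ]
1 wt_bottle_0 0.95 [ 0.6871 -0.2624  0.    ]
1 wt_bottle_0 0.67 [0.6428 0.3577 0.    ]
1 amber_bottle 0.52 [ 0.6871 -0.1465  0.    ]
1 amber_bottle 0.47 [ 0.4944 -0.1737  0.    ]
1 amber_bottle 0.36 [ 0.5046 -0.1255  0.    ]
```

```bash
cat > c.py <<'E'
from fit import *
i=arm.get_image("scene")
T=pose((.4947,-.178,-1.567),0); r=render(i,M["heater"],T)
print(r.sum())
out=i["frame"][:,:,::-1].copy()
for l in("heater","metal_block"):
    for q in arm.trace(l,i): print(l,q["conf"],q["region"].sum(),(q["region"]*r).sum(),np.array(q["centre"])*[512,384])
C=arm.trace("heater",i)
c=max(C,key=lambda q:(q["region"]*r).sum())["region"].astype(np.float32)
b=arm.trace("metal_block",i); b=max(b,key=lambda q:(q["region"]*r).sum())["region"].astype(np.float32)
m=np.maximum(c,b)
print(fit([i],[m],M["heater"],(.4947,-.178,-1.567),0))
for l in("fulcrum","lip"):
    for q in arm.place_of(l,i): print(l,q["conf"],np.array(q["centre"])*[512,384])
print(proj(i,T[:3,:3]@[-.074,0,.078]+T[:3,3]),proj(i,T[:3,:3]@[-.05,0,.087]+T[:3,3]))
cs,_=cv2.findContours(cv2.resize((r>.5).astype(np.uint8),None,fx=6,fy=6),0,2)
o=cv2.resize(out,None,fx=6,fy=6,interpolation=cv2.INTER_CUBIC)
cv2.drawContours(o,cs,-1,(0,255,0),1)
t=np.argwhere(r>.5).mean(0)*6;y,x=int(t[0]),int(t[1])
cv2.imwrite("pics/hc.png",o[y-300:y+300,x-350:x+350])
E
python3 c.py
```

```text
3772.8125
heater 0.95 3618 3601.125 [298.0864 274.4832]Traceback (most recent call last):
  File "c.py", line 10, in <module>
    b=arm.trace("metal_block",i); b=max(b,key=lambda q:(q["region"]*r).sum())["region"].astype(np.float32)
                                    ~~~^^^^^^^^^^^^^^^^^^^^^^^^^^^^^^^^^^^^^^
ValueError: max() iterable argument is empty
```

```bash
sed -i '/^b=arm.trace/d; s/^m=np.maximum.*/m=c/' c.py; python3 c.py
```

```text
3772.8125
heater 0.67 3646 3615.75 [300.5952 273.2928]
metal_block 0.75 1777 1775.125 [308.0192 268.3008]
(array([ 0.4952, -0.1777, -1.5549]), np.float64(0.04707213491201401))
fulcrum 0.95 [275.4048 251.2128]
lip 0.93 [286.3104 249.408 ]
lip 0.46 [172.0832 193.8816]
[276.6694 248.1686] [285.4623 252.1738]
```

View pics/hc.png

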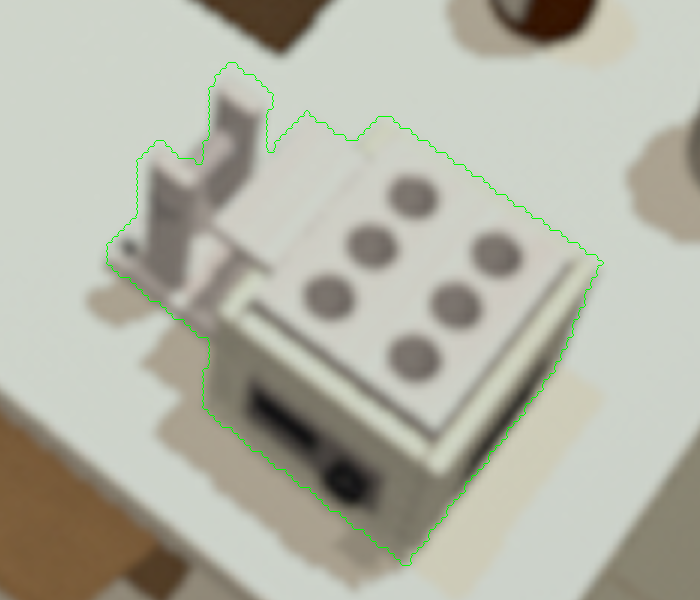

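```bash
cat > plan.py <<'E'
from h import *
np.set_printoptions(precision=3,suppress=True)
def down(yaw):  # tool z down, tool x along heading yaw
    x=np.array([np.cos(yaw),np.sin(yaw),0]);z=np.array([0,0,-1.]);return np.c_[x,np.cross(z,x),z]
def delta(p,Rt,s=None):
    s=s or arm.observe();R0=R.from_rotvec(s["ee_rot"]).as_matrix()
    print("pos",s["position"],"tool x,y",R0[:,0],R0[:,1],"F",s["force"],"w",s["width"],"t",s["clock"])
    print("turn",R.from_matrix(R0.T@Rt).as_rotvec(),"then shift cm",Rt.T@(np.array(p)-s["position"])*100)
E
python3 -c "
from plan import *
for y in(-1.633,np.pi-1.633): delta([.489,.315,.09],down(y))"
```

```text
pos [0.255 0.571 0.193] tool x,y [-0.913  0.408  0.   ] [0.408 0.913 0.   ] F [-0.015 -0.419 -0.451] w 0.9998537366695339 t 2.35
turn [ 0.     0.    -1.928] then shift cm [ 24.069 -24.969  10.275]
pos [0.255 0.571 0.193] tool x,y [-0.913  0.408  0.   ] [0.408 0.913 0.   ] F [-0.015 -0.419 -0.451] w 0.9998537366695339 t 2.35
turn [ 0.    -0.     1.213] then shift cm [-24.069  24.969  10.275]
```

Call:
carry_out(claw=[6, 6, 6, 6, 6, 6, 6, 6, 6, 6, 6, 6, 6, 6, 6, 6, 6, 6, 6, 6], delta_pos=[[0, 0, 0], [0, 0, 0], [0, 0, 0], [0, 0, 0], [0, 0, 0], [0, 0, 0], [0, 0, 0], [0, 0, 0], [0, 0, 0], [-2.4, 2.5, 1], [-2.4, 2.5, 1], [-2.4, 2.5, 1], [-2.4, 2.5, 1], [-2.4, 2.5, 1], [-2.4, 2.5, 1], [-2.4, 2.5, 1], [-2.4, 2.5, 1], [-2.4, 2.5, 1], [-2.4, 2.5, 1], [0, 0, 0]], angular=[[0, 0, 0.135], [0, 0, 0.135], [0, 0, 0.135], [0, 0, 0.135], [0, 0, 0.135], [0, 0, 0.135], [0, 0, 0.135], [0, 0, 0.135], [0, 0, 0.135], [0, 0, 0], [0, 0, 0], [0, 0, 0], [0, 0, 0], [0, 0, 0], [0, 0, 0], [0, 0, 0], [0, 0, 0], [0, 0, 0], [0, 0, 0], [0, 0, 0]])

```text
clock: 4.35
position: [0.4922, 0.3095, 0.0919]
ee_rot: [2.297, 2.138, -0.002]
force: [0.7, -0.5, -0.6]
width: 0.653
gripper_force: 0.0
```

```bash
python3 -c "
from plan import *
delta([.489,.315,.006],down(np.pi-1.633))
print(arm.observe()['joints'])
i=arm.get_image('scene')['frame'][:,:,::-1]
cv2.imwrite('pics/s2.png',cv2.resize(i[20:300,60:340],(600,600),interpolation=cv2.INTER_CUBIC))"
```

```text
pos [0.492 0.309 0.092] tool x,y [ 0.071  0.997 -0.003] [ 0.997 -0.071  0.001] F [ 0.69  -0.521 -0.56 ] w 0.6534054382797184 t 4.35
turn [ 0.001  0.003 -0.009] then shift cm [ 0.534 -0.35   8.587]
[-0.896  0.478  0.338  1.82  -0.195  0.877 -0.539]
```

View pics/s2.png

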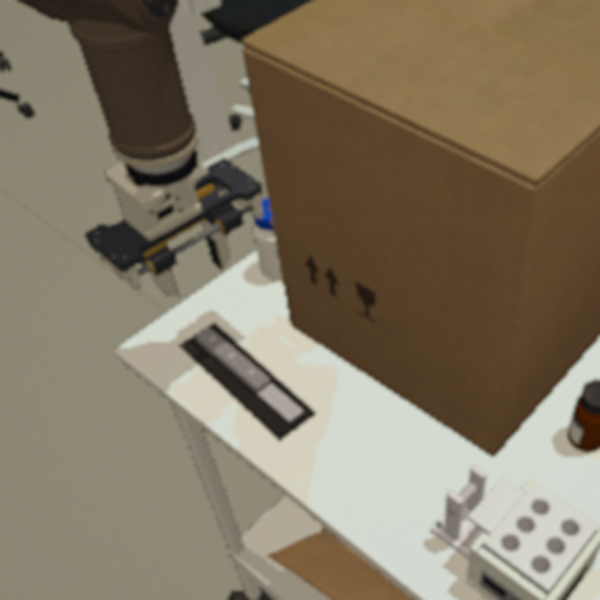

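The gripper (crop, about (180,230)) hovers above the bar's rear end, and its wide body stands just left of the carton's edge. Next I'll align, go down and grip.

Call:
carry_out(claw=[6, 6, 6, 6, 6, 6, 6, 6, 1.5, 1.5, 1.5, 1.5, 1.5, 1.5, 1.5], delta_pos=[[0.45, -0.17, 0], [0.45, -0.17, 0], [0, 0, 2.2], [0, 0, 2.2], [0, 0, 2.2], [0, 0, 1.5], [0, 0, 0.5], [0, 0, 0], [0, 0, 0], [0, 0, 0], [0, 0, 0], [0, 0, 0], [0, 0, 0], [0, 0, 0], [0, 0, 0]], angular=[[0, 0, -0.009], [0, 0, 0], [0, 0, 0], [0, 0, 0], [0, 0, 0], [0, 0, 0], [0, 0, 0], [0, 0, 0], [0, 0, 0], [0, 0, 0], [0, 0, 0], [0, 0, 0], [0, 0, 0], [0, 0, 0], [0, 0, 0]], force=50)

```text
clock: 5.9
position: [0.486, 0.3244, 0.0068]
ee_rot: [-2.282, -2.159, -0.0]
force: [-0.1, -0.7, 0.3]
width: 0.172
gripper_force: 0.0
```

```bash
python3 -c "
from plan import *
s=arm.observe();print(s['width'],s['gripper_force'],s['force'])
I=[arm.get_image(n) for n in ('scene','top')]
a=I[0]['frame'][100:240,110:250];b=I[1]['frame'][150:290,90:230]
o=np.hstack([cv2.resize(x,(400,400),interpolation=cv2.INTER_CUBIC) for x in(a,b)])[:,:,::-1]
cv2.imwrite('pics/s3.png',o)"
```

```text
0.17156996781365383 0.0 [-0.147 -0.745  0.273]
```

View pics/s3.png

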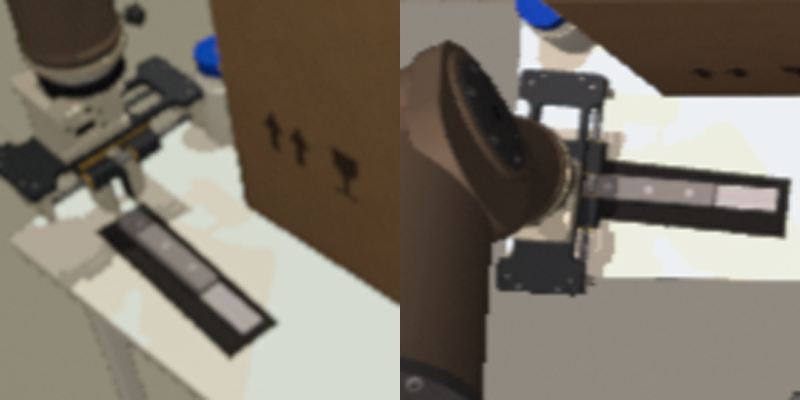

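```bash
python3 -c "
from fit import *
I=[arm.get_image(n) for n in ('scene','top')]
p=arm.observe()['position']
for k,(i,o) in enumerate(zip(I,[(110,100),(90,150)])):
    f=lambda q:(proj(i,q)-o)*400/140+[400*k,0]
    print('tcp',f(p),'tcp+5cm',f(p+[0,0,.05]),'tcp+7cm end',f(p+[.095,0,.07]))
    T=pose((.4845,.24,-1.633),.003)
    for x in(-95,-70,35,95): print(x,f(T[:3,:3]@[x/1000,0,.016 if x<40 else .005]+T[:3,3]))
    T=pose((.4805,.2405,-1.66),0)
    for x in(-107,107): print('mat',x,f(T[:3,:3]@[x/1000,0,.003]+T[:3,3]))
print(arm.observe()['width'])
"
```

```text
tcp [128.5621 223.3517] tcp+5cm [118.0876 189.0748] tcp+7cm end [188.4743 121.6659]
-95 [122.5585 207.5659]
-70 [138.0062 220.7278]
35 [206.433  279.0296]
95 [249.6552 321.7291]
mat -107 [117.5506 212.5154]
mat 107 [252.9281 336.4181]
tcp [593.3589 188.6095] tcp+5cm [579.4318 185.5229] tcp+7cm end [579.3374  82.726 ]
-95 [579.6661 183.2494]
-70 [605.0948 185.2418]
35 [711.8026 193.6026]
95 [773.636  198.9115]
mat -107 [571.7386 184.447 ]
mat 107 [785.1197 206.9961]
0.16536304400848317
```

```bash
python3 -c "
from fit import *
i=arm.get_image('scene');s=arm.observe();p=s['position'];print(p,s['width'],s['gripper_force'])
o=cv2.resize(i['frame'][:,:,::-1],None,fx=10,fy=10,interpolation=cv2.INTER_CUBIC)
for z,c in((0,(0,0,255)),(.019,(0,255,0)),(.05,(255,0,0))):
    q=(proj(i,p+[0,0,z])*10).astype(int);cv2.circle(o,tuple(map(int,q)),5,c,1)
q=(proj(i,p)*10).astype(int)
cv2.imwrite('pics/s4.png',o[q[1]-350:q[1]+250,q[0]-350:q[0]+350])
"
```

```text
[0.486  0.3244 0.0067] 0.162677754655747 0.0
```

View pics/s4.png

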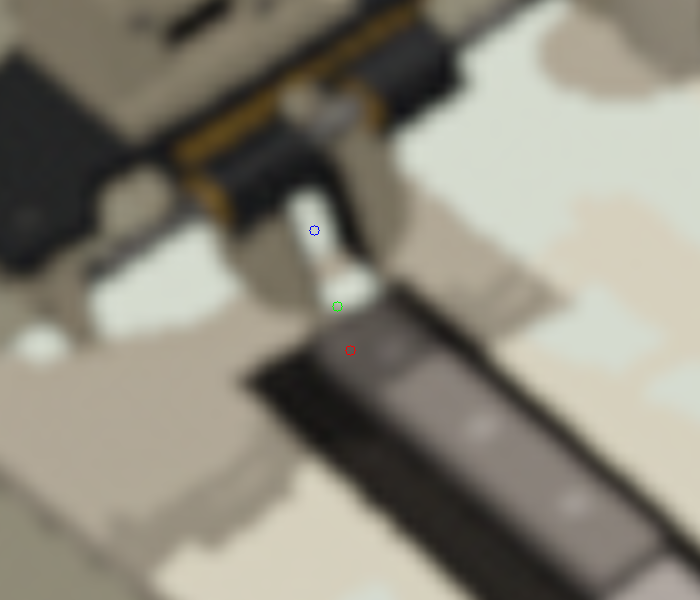

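The crop shows the fingertips (about (340,285)) not straddling the bar: they look either ~28 mm above it or beyond its rear end. A gentle touch test will tell which.

Call:
carry_out(claw=[1.5, 1.5, 1.5], delta_pos=[[0, 0, 0.2], [0, 0, 0.15], [0, 0, 0]], angular=[[0, 0, 0], [0, 0, 0], [0, 0, 0]])

```text
clock: 6.45
position: [0.4858, 0.3242, 0.0029]
ee_rot: [-2.282, -2.159, 0.001]
force: [-0.3, 0.1, -0.6]
width: 0.162
gripper_force: 0.0
```

Call:
carry_out(claw=[1.5, 1.5, 1.5], delta_pos=[[0, 0, 0.2], [0, 0, 0.2], [0, 0, 0]], angular=[[0, 0, 0], [0, 0, 0], [0, 0, 0]])

```text
clock: 6.75
position: [0.4858, 0.3243, -0.0011]
ee_rot: [-2.282, -2.159, 0.001]
force: [0.7, -0.1, -0.0]
width: 0.16
gripper_force: 0.0
```

```bash
python3 -c "
from h import *
for n in('scene','top'): np.save(f'c_{n}.npy',arm.get_image(n)['frame'])"
```

Call:
carry_out(claw=[6, 6, 6, 6, 6, 6, 6, 6], delta_pos=[[0, 0, 0], [0, 0, 0], [0, 0, 0], [0, 0, 0], [0, 0, 0], [0, 0, 0], [0, 0, 0], [0, 0, 0]], angular=[[0, 0, 0], [0, 0, 0], [0, 0, 0], [0, 0, 0], [0, 0, 0], [0, 0, 0], [0, 0, 0], [0, 0, 0]])

```text
clock: 7.65
position: [0.486, 0.3244, -0.0008]
ee_rot: [-2.282, -2.159, -0.0]
force: [-0.7, 0.2, 0.1]
width: 0.653
gripper_force: 0.0
```

```bash
python3 -c "
from h import *
s=arm.observe();p=s['position'];R0=R.from_rotvec(s['ee_rot']).as_matrix();print(p,s['width'])
outs=[]
for n in('scene','top'):
    i=arm.get_image(n);a=np.load(f'c_{n}.npy');b=i['frame']
    k=8;q=proj(i,p)
    M=np.float32([[k,0,200-k*q[0]],[0,k,350-k*q[1]]])
    for f in(b,):
        o=cv2.warpAffine(f,M,(400,600),flags=cv2.INTER_CUBIC)[:,:,::-1].copy()
        for z in(0,.03):
          for y in(-.03,.03):
            for (d,c) in((0,(0,0,255)),):
              w=proj(i,p+R0[:,1]*y+[0,0,z]);w=(M[:,:2]@w+M[:,2]).round().astype(int)
              cv2.circle(o,tuple(map(int,w)),4,(0,0,255) if z==0 else (255,0,0),1)
        outs.append(o)
cv2.imwrite('pics/s5.png',np.hstack(outs))"
```

```text
[ 0.48603235  0.32442662 -0.00075521] 0.6530297010252699
```

View pics/s5.png

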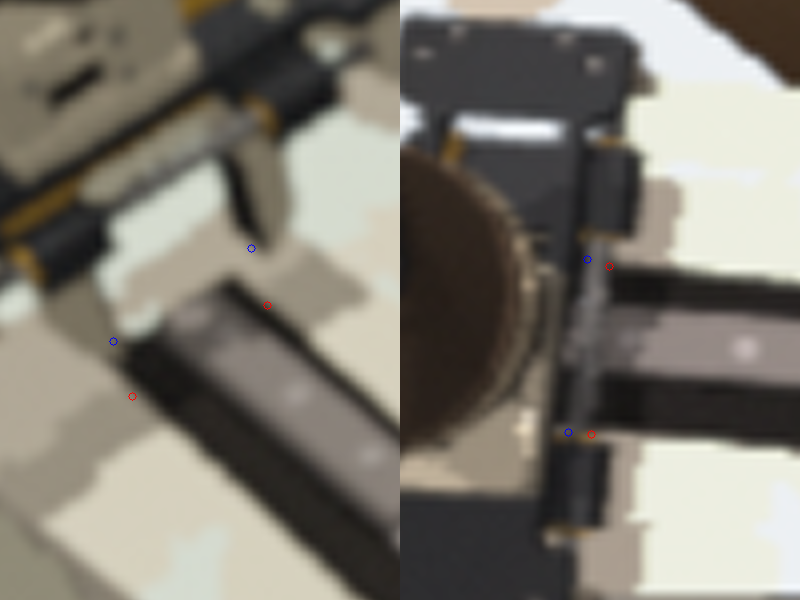

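Both views put the fingertips near the blue marks, about 27 mm above the reported TCP height, so they're hovering above the bar. I'll keep descending in small steps and watch the force.

Call:
carry_out(claw=[6, 6, 6, 6], delta_pos=[[0, 0, 0.2], [0, 0, 0.2], [0, 0, 0.2], [0, 0, 0]], angular=[[0, 0, 0], [0, 0, 0], [0, 0, 0], [0, 0, 0]])

```text
clock: 8.15
position: [0.4858, 0.3243, -0.0071]
ee_rot: [-2.282, -2.159, 0.001]
force: [0.0, -0.6, 0.3]
width: 0.653
gripper_force: 0.0
```

Call:
carry_out(claw=[6, 6, 6, 6], delta_pos=[[0, 0, 0.2], [0, 0, 0.2], [0, 0, 0.2], [0, 0, 0]], angular=[[0, 0, 0], [0, 0, 0], [0, 0, 0], [0, 0, 0]])

```text
clock: 8.55
position: [0.4858, 0.3243, -0.0131]
ee_rot: [-2.282, -2.159, 0.001]
force: [0.4, -0.7, 0.4]
width: 0.652
gripper_force: 0.0
```

Call:
carry_out(claw=[6, 6, 6, 6], delta_pos=[[0, 0, 0.2], [0, 0, 0.2], [0, 0, 0], [0, 0, 0]], angular=[[0, 0, 0], [0, 0, 0], [0, 0, 0], [0, 0, 0]])

```text
clock: 8.95
position: [0.486, 0.3244, -0.0168]
ee_rot: [2.282, 2.159, -0.0]
force: [-1.0, -0.0, -0.4]
width: 0.654
gripper_force: 0.0
```

Call:
carry_out(claw=[6, 6, 1.5, 1.5, 1.5, 1.5, 1.5, 1.5, 1.5, 1.5], delta_pos=[[0, 0, 0.2], [0, 0, 0.1], [0, 0, 0], [0, 0, 0], [0, 0, 0], [0, 0, 0], [0, 0, 0], [0, 0, 0], [0, 0, 0], [0, 0, 0]], angular=[[0, 0, 0], [0, 0, 0], [0, 0, 0], [0, 0, 0], [0, 0, 0], [0, 0, 0], [0, 0, 0], [0, 0, 0], [0, 0, 0], [0, 0, 0]], force=50)

```text
clock: 9.95
position: [0.4863, 0.3245, -0.0197]
ee_rot: [2.282, 2.159, 0.001]
force: [1.2, 0.5, 0.5]
width: 0.247
gripper_force: 50.0
```

Gripped: the width matches the bar and the grip force is 50 N, so the reported TCP sits about 27 mm below the real tips. I'll lift, pull back from the carton and measure the bar in the hand.

Call:
carry_out(claw=[1.5, 1.5, 1.5, 1.5, 1.5, 1.5, 1.5, 1.5, 1.5, 1.5], delta_pos=[[0, 0, -0.5], [0, 0, -1], [0, 0, -1.5], [0, 0, -2], [0, 0, -2], [0, -1, -1.5], [0, -1, -0.5], [0, -1, 0], [0, 0, 0], [0, 0, 0]], angular=[[0, 0, 0], [0, 0, 0], [0, 0, 0], [0, 0, 0], [0, 0, 0], [0, 0, 0], [0, 0, 0], [0, 0, 0], [0, 0, 0], [0, 0, 0]])

```text
clock: 10.95
position: [0.4554, 0.3259, 0.0697]
ee_rot: [-2.281, -2.16, 0.002]
force: [0.1, -0.2, -2.0]
width: 0.248
gripper_force: 50.0
```

```bash
cat > bf.py <<'E'
from fit import *
from plan import delta,down
def pose5(v):
    T=np.eye(4);T[:3,:3]=R.from_euler('ZY',[v[3],-v[4]]).as_matrix();T[:3,3]=v[:3];return T   # v4>0: tip up
def fitbar(I,v0,verbose=1):
    ms=[]
    for i in I:
        r=render(i,M["bar"],pose5(v0)); q=arm.trace("bar",i)
        b=max(q,key=lambda q:(q["region"]*r).sum()) if q else None
        m=b["region"].astype(np.float32) if b else None
        print("mask",None if m is None else (int(m.sum()),int(r.sum()),int((m*r).sum()),b["conf"]));ms.append(m)
    # visible part only: blade + front of grip; ignore area covered by gripper (grip x<-50)
    def cut(m,i,T):
        w=(T[:3,:3]@[-.045,0,0.008]+T[:3,3]);w2=(T[:3,:3]@[-.025,0,.008]+T[:3,3]);a=proj(i,w);d=proj(i,w2)-a;d/=np.linalg.norm(d)
        yy,xx=np.mgrid[:384,:512];return np.clip(((xx-a[0])*d[0]+(yy-a[1])*d[1])+.5,0,1)
    C=[cut(0,i,pose5(v0)) for i in I]
    f=lambda v:sum((np.abs(render(i,M["bar"],pose5(v))-m)*c).sum()/(m*c).sum() for i,m,c in zip(I,ms,C) if m is not None)
    s=np.vstack([np.zeros(5),np.diag([.006,.006,.006,.05,.05])]);x=np.array(v0,float)
    for k in(1,-.6,.4):
        r=minimize(f,x,method="Nelder-Mead",options=dict(initial_simplex=x+s*k,xatol=1e-4,fatol=1e-4,maxfev=400));x=r.x
    return x,r.fun
# predicted bar pose from grasp
G0=np.array([.4863,.3245,-.0197]);RG=R.from_rotvec([2.282,2.159,.001]).as_matrix()
B0=pose5([.4845,.240,.003,-1.633,0])
TG=np.eye(4);TG[:3,:3]=RG;TG[:3,3]=G0
GB=np.linalg.inv(TG)@B0
def pred(s):
    T=np.eye(4);T[:3,:3]=R.from_rotvec(s["ee_rot"]).as_matrix();T[:3,3]=s["position"];B=T@GB
    e=R.from_matrix(B[:3,:3]).as_euler('ZYX');return np.r_[B[:3,3],e[0],-e[1]],e[2]
if __name__=="__main__":
    s=arm.observe();v,roll=pred(s);print("pred",v,roll,"F",s["force"],s["ft_torque"],s["position"],s["clock"])
    I=[arm.get_image(n) for n in("scene","top")]
    x,e=fitbar(I,v);print("fit",x,e)
    T=pose5(x);print("tip",T[:3,:3]@[.095,0,.0025]+T[:3,3])
    tips=[arm.place_of("bar_tip",i) for i in I]
    if all(tips): print("tri tip",tri([ray(i,t[0]["centre"]) for i,t in zip(I,tips)]),[t[0]["conf"] for t in tips])
E
python3 bf.py
```

```text
pred [ 0.454  0.241  0.092 -1.632  0.001] -0.001242672310660442 F [ 0.098 -0.188 -2.024] [0.135 0.048 0.028] [0.455 0.326 0.07 ] 10.95
mask (516, 691, 481, 0.82)
mask (667, 724, 615, 0.79)
fit [ 0.453  0.248  0.081 -1.606 -0.011] 0.3537830761542754
tip [0.45  0.153 0.083]
tri tip [0.445 0.143 0.092] [0.64, 0.76]
```

```bash
cat > tgt.py <<'E'
from bf import *
F=np.array([.4944,-.104,.078]); PSI=-1.40
DROOP=0.0
def bartgt(along,z,pitch=0.,yaw=PSI):
    # tip lies `along` past fulcrum horizontally, underside height z at tip... origin from tip
    T=pose5([0,0,0,yaw,pitch]);d=np.array([np.cos(yaw),np.sin(yaw)])
    tip=np.r_[F[:2]+d*along,z];T[:3,3]=tip-T[:3,:3]@[.095,0,0];return T
def go(TB):
    TT=TB@np.linalg.inv(GB);delta(TT[:3,3],TT[:3,:3]);return TT
E
python3 -c "
from tgt import *
go(bartgt(-.045,.083));print(GB)"
```

```text
pos [0.456 0.326 0.07 ] tool x,y [ 0.056  0.998 -0.   ] [ 0.998 -0.056 -0.   ] F [-1.27  -0.343 -1.492] w 0.25158378136633763 t 11.25
turn [-0.001  0.001 -0.233] then shift cm [-20.528  -4.04    0.951]
[[-1.    -0.007  0.    -0.084]
 [-0.007  1.     0.001  0.003]
 [-0.     0.001 -1.    -0.023]
 [ 0.     0.     0.     1.   ]]
```

Call:
carry_out(claw=[1.5, 1.5, 1.5, 1.5, 1.5, 1.5, 1.5, 1.5, 1.5, 1.5, 1.5, 1.5, 1.5, 1.5], delta_pos=[[0, 0, 0], [0, 0, 0], [0, 0, 0], [-1.5, -0.3, 0], [-2.5, -0.5, 0.1], [-2.5, -0.5, 0.2], [-2.5, -0.5, 0.2], [-2.5, -0.5, 0.2], [-2.5, -0.5, 0.2], [-2.5, -0.5, 0], [-2.5, -0.5, 0], [-1.5, -0.2, 0], [0, 0, 0], [0, 0, 0]], angular=[[0, 0, -0.078], [0, 0, -0.078], [0, 0, -0.077], [0, 0, 0], [0, 0, 0], [0, 0, 0], [0, 0, 0], [0, 0, 0], [0, 0, 0], [0, 0, 0], [0, 0, 0], [0, 0, 0], [0, 0, 0], [0, 0, 0]])

```text
clock: 12.65
position: [0.4529, 0.1166, 0.0613]
ee_rot: [-2.019, -2.407, -0.0]
force: [0.3, -0.2, -2.1]
width: 0.248
gripper_force: 50.0
```

```bash
python3 bf.py; python3 -c "
from tgt import *
TB=bartgt(-.045,.083);go(TB)
s=arm.observe();T=np.eye(4);T[:3,:3]=R.from_rotvec(s['ee_rot']).as_matrix();T[:3,3]=s['position'];B=T@GB
outs=[]
for n in('scene','top'):
    i=arm.get_image(n);k=8;q=proj(i,[.489,-.085,.08])
    A=np.float32([[k,0,200-k*q[0]],[0,k,300-k*q[1]]])
    o=cv2.warpAffine(i['frame'],A,(400,600),flags=cv2.INTER_CUBIC)[:,:,::-1].copy()
    for b in M['bar'][1:]+[M['bar'][0]]:
        w=np.array([proj(i,B[:3,:3]@x+B[:3,3]) for x in b])
        h=cv2.convexHull((w@A[:,:2].T+A[:,2]).astype(np.float32)).astype(int);cv2.polylines(o,[h],True,(0,255,0),1)
    outs.append(o)
cv2.imwrite('pics/s6.png',np.hstack(outs))"
```

```text
pred [ 0.47   0.034  0.084 -1.403  0.   ] -0.0005182394405252033 F [ 0.308 -0.231 -2.148] [ 0.141  0.133 -0.003] [0.453 0.117 0.061] 12.65
mask (741, 906, 677, 0.84)
mask (422, 698, 410, 0.96)
fit [ 0.469  0.037  0.075 -1.383 -0.007] 0.303016806423861
tip [ 0.487 -0.056  0.077]
tri tip [ 0.495 -0.06   0.059] [0.73, 0.71]
pos [0.453 0.118 0.061] tool x,y [-0.178  0.984  0.   ] [ 0.984  0.178 -0.   ] F [-0.003  0.08  -2.558] w 0.25055043093730656 t 12.95
turn [-0.001  0.     0.001] then shift cm [-0.123 -0.029  0.088]
```

View pics/s6.png

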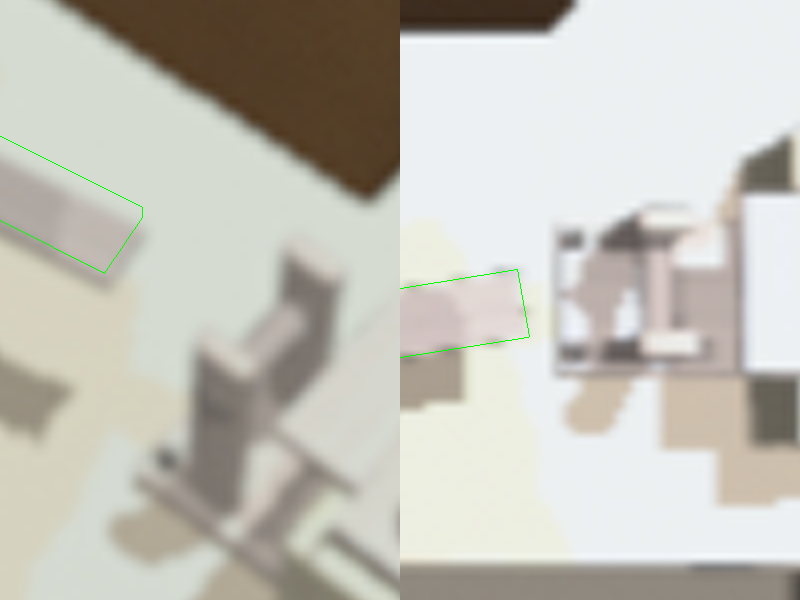

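The top view shows the blade lined up with the gap between the cheeks: tip centre at (523,303), running on to about (655,283). In the scene view the bar sits about 6 mm lower than I predicted. I'll go over the rod high, then lower to feel for contact.

Call:
carry_out(claw=[1.5, 1.5, 1.5, 1.5, 1.5, 1.5, 1.5], delta_pos=[[0, 0, -0.6], [-1, 0, 0], [-1.6, 0, 0], [-1.6, 0, 0], [-1.6, 0, 0], [0, 0, 0], [0, 0, 0]], angular=[[0, -0.03, 0], [0, 0, 0], [0, 0, 0], [0, 0, 0], [0, 0, 0], [0, 0, 0], [0, 0, 0]], force=60)

```text
clock: 13.75
position: [0.4632, 0.0597, 0.0689]
ee_rot: [2.002, 2.391, -0.03]
force: [-0.2, 0.0, -0.8]
width: 0.252
gripper_force: 60.0
```

Call:
carry_out(claw=[1.5, 1.5, 1.5, 1.5], delta_pos=[[0, 0, 0.2], [0, 0, 0.2], [0, 0, 0], [0, 0, 0]], angular=[[0, 0, 0], [0, 0, 0], [0, 0, 0], [0, 0, 0]])

```text
clock: 14.15
position: [0.4631, 0.0604, 0.0648]
ee_rot: [2.0, 2.393, -0.03]
force: [1.4, 0.2, -2.4]
width: 0.252
gripper_force: 60.0
```

Call:
carry_out(claw=[1.5, 1.5, 1.5, 1.5], delta_pos=[[0, 0, 0.2], [0, 0, 0.2], [0, 0, 0], [0, 0, 0]], angular=[[0, 0, 0], [0, 0, 0], [0, 0, 0], [0, 0, 0]])

```text
clock: 14.55
position: [0.4632, 0.0599, 0.0609]
ee_rot: [2.001, 2.392, -0.03]
force: [-1.0, 0.6, -1.0]
width: 0.245
gripper_force: 60.0
```

Call:
carry_out(claw=[1.5, 1.5, 1.5], delta_pos=[[0, 0, 0.2], [0, 0, 0], [0, 0, 0]], angular=[[0, 0, 0], [0, 0, 0], [0, 0, 0]])

```text
clock: 14.85
position: [0.4633, 0.0598, 0.0589]
ee_rot: [2.0, 2.392, -0.03]
force: [-0.2, -0.1, -2.7]
width: 0.242
gripper_force: 60.0
```

Call:
carry_out(claw=[1.5, 1.5, 1.5], delta_pos=[[0, 0, 0.2], [0, 0, 0], [0, 0, 0]], angular=[[0, 0, 0], [0, 0, 0], [0, 0, 0]])

```text
clock: 15.15
position: [0.4633, 0.0598, 0.057]
ee_rot: [2.0, 2.392, -0.03]
force: [0.3, 0.3, -2.4]
width: 0.25
gripper_force: 60.0
```

```bash
python3 -c "
from h import *
s=arm.observe();print(s['position'],s['force'],s['ft_torque'])"; python3 bf.py
```

```text
[0.46332611 0.05980817 0.05695121] [ 0.32127793  0.26616454 -2.35116447] [0.13114066 0.05359977 0.00494407]
pred [ 0.481 -0.022  0.082 -1.4    0.03 ] -0.0002903070142329378 F [ 0.321  0.266 -2.351] [0.131 0.054 0.005] [0.463 0.06  0.057] 15.15
mask (745, 940, 703, 0.77)
mask (326, 677, 320, 0.63)
fit [ 0.48  -0.02   0.074 -1.379  0.037] 0.6476609073975279
tip [ 0.498 -0.113  0.08 ]
tri tip [ 0.506 -0.112  0.063] [0.6, 0.8]
```

Call:
carry_out(claw=[1.5, 1.5, 1.5], delta_pos=[[0, 0, 0.2], [0, 0, 0], [0, 0, 0]], angular=[[0, 0, 0], [0, 0, 0], [0, 0, 0]])

```text
clock: 15.75
position: [0.4633, 0.0598, 0.0549]
ee_rot: [2.0, 2.392, -0.03]
force: [-0.3, 0.3, -1.6]
width: 0.243
gripper_force: 60.0
```

```bash
python3 -c "
from h import *
s=arm.observe();print(s['position'],s['force'],s['ft_torque'])"
```

```text
[0.4632984  0.05977888 0.05492131] [-0.2678035   0.25825475 -1.56665008] [0.22141105 0.13684543 0.01721359]
```

Call:
carry_out(claw=[1.5, 1.5, 1.5], delta_pos=[[0, 0, 0.2], [0, 0, 0], [0, 0, 0]], angular=[[0, 0, 0], [0, 0, 0], [0, 0, 0]])

```text
clock: 16.05
position: [0.4633, 0.0597, 0.0529]
ee_rot: [2.0, 2.392, -0.03]
force: [-0.2, 0.4, -1.3]
width: 0.242
gripper_force: 60.0
```

```bash
python3 -c "
from h import *
s=arm.observe();print(s['position'],s['force'],s['ft_torque'])"
```

```text
[0.46328866 0.0597006  0.0529048 ] [-0.17162648  0.43933073 -1.32415099] [ 0.17112406  0.07438561 -0.0084728 ]
```

Call:
carry_out(claw=[1.5, 1.5, 1.5], delta_pos=[[0, 0, 0.2], [0, 0, 0], [0, 0, 0]], angular=[[0, 0, 0], [0, 0, 0], [0, 0, 0]])

```text
clock: 16.35
position: [0.4633, 0.0597, 0.0509]
ee_rot: [2.0, 2.392, -0.03]
force: [-0.2, 1.3, -1.3]
width: 0.244
gripper_force: 60.0
```

```bash
python3 -c "
from h import *
s=arm.observe();print(s['position'],s['force'],s['ft_torque'])"
```

```text
[0.46330636 0.05966893 0.05093696] [-0.24130622  1.34723738 -1.30066341] [0.2141749  0.09686636 0.06543653]
```

Call:
carry_out(claw=[1.5, 1.5, 1.5], delta_pos=[[0, 0, 0.2], [0, 0, 0], [0, 0, 0]], angular=[[0, 0, 0], [0, 0, 0], [0, 0, 0]])

```text
clock: 16.65
position: [0.4634, 0.0596, 0.0489]
ee_rot: [2.0, 2.392, -0.03]
force: [0.1, 0.7, -0.9]
width: 0.243
gripper_force: 60.0
```

```bash
python3 -c "
from tgt import *
s=arm.observe();print(s['position'],s['force'],s['ft_torque'],s['clock'])
T=np.eye(4);T[:3,:3]=R.from_rotvec(s['ee_rot']).as_matrix();T[:3,3]=s['position'];B=T@GB
outs=[]
for n in('scene','top'):
    i=arm.get_image(n);k=8;q=proj(i,[.489,-.085,.08])
    A=np.float32([[k,0,200-k*q[0]],[0,k,300-k*q[1]]])
    o=cv2.warpAffine(i['frame'],A,(400,600),flags=cv2.INTER_CUBIC)[:,:,::-1].copy()
    for b in M['bar'][1:]+[M['bar'][0]]:
        w=np.array([proj(i,B[:3,:3]@x+B[:3,3]) for x in b])
        h=cv2.convexHull((w@A[:,:2].T+A[:,2]).astype(np.float32)).astype(int);cv2.polylines(o,[h],True,(0,255,0),1)
    outs.append(o)
cv2.imwrite('pics/s7.png',np.hstack(outs))"
```

```text
[0.463 0.06  0.049] [ 0.073  0.744 -0.935] [0.116 0.038 0.062] 16.65
```

View pics/s7.png

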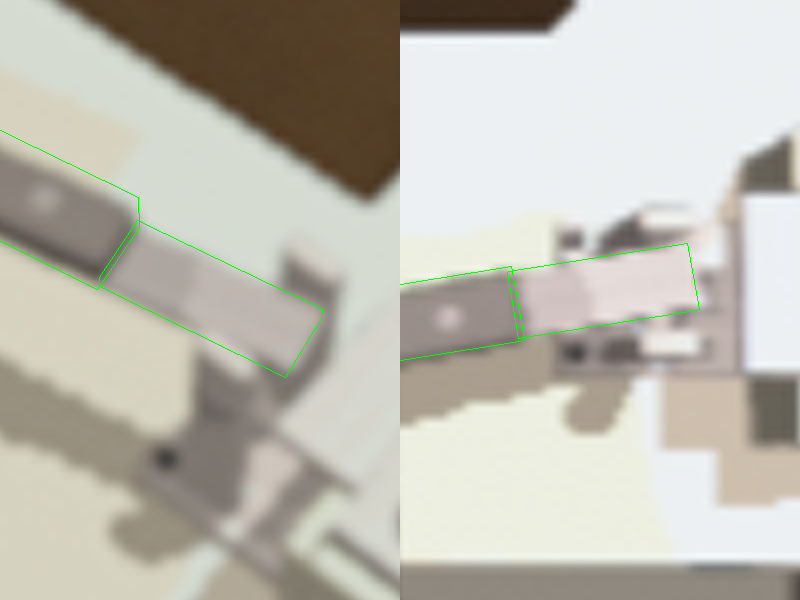

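The predicted outline matches the blade tip, which is centred between the cheeks at (690,278) in the top view and rests on the rod at (245,350) in the scene view. The grip sits a little lower, so the bar pivoted slightly in the pads. Now I'll slide it under the lip.

Call:
carry_out(claw=[1.5, 1.5, 1.5, 1.5, 1.5, 1.5, 1.5], delta_pos=[[-0.5, 0, -0.02], [-0.5, 0, -0.02], [-0.5, 0, -0.02], [-0.5, 0, -0.02], [-0.6, 0, -0.02], [0, 0, 0], [0, 0, 0]], angular=[[0, 0, 0], [0, 0, 0], [0, 0, 0], [0, 0, 0], [0, 0, 0], [0, 0, 0], [0, 0, 0]])

```text
clock: 17.45
position: [0.468, 0.0334, 0.0508]
ee_rot: [2.001, 2.391, -0.03]
force: [-0.4, -0.5, -0.4]
width: 0.243
gripper_force: 60.0
```

```bash
cat > ov.py <<'E'
import sys
from tgt import *
s=arm.observe();print(s['position'],s['force'],s['ft_torque'],s['clock'])
T=np.eye(4);T[:3,:3]=R.from_rotvec(s['ee_rot']).as_matrix();T[:3,3]=s['position'];B=T@GB
tip=B[:3,:3]@[.095,0,.0025]+B[:3,3];print('pred tip',tip,'heater x',-(tip[1]+.178))
for n in('scene','top'):
    i=arm.get_image(n)
    for l in('bar_tip','lip'):
        for q in arm.place_of(l,i)[:1]: print(n,l,q['conf'],np.array(q['centre'])*[512,384])
    H=pose((.495,-.178,-1.562),0); print('   home lip px',proj(i,H[:3,:3]@[-.05,0,.087]+H[:3,3]),'+1cm',proj(i,H[:3,:3]@[-.05,0,.097]+H[:3,3]),'pred tip',proj(i,tip))
E
python3 ov.py
```

```text
[0.468 0.033 0.051] [-0.409 -0.486 -0.371] [-0.207  0.058 -0.035] 17.45
pred tip [ 0.502 -0.142  0.081] heater x -0.03602544808745045
scene bar_tip 0.56 [295.475 256.282]
scene lip 0.78 [288.    251.098]
   home lip px [285.476 252.159] +1cm [285.814 249.869] pred tip [292.239 254.853]
top bar_tip 0.49 [329.626 211.085]
top lip 0.94 [321.075 216.115]
   home lip px [322.352 213.739] +1cm [323.148 213.49 ] pred tip [327.134 211.281]
```

The tip is now about 36 mm in front of the heater origin, under the lip. Next I'll lever about the rod.

Call:
carry_out(claw=[1.5, 1.5, 1.5, 1.5, 1.5, 1.5, 1.5, 1.5, 1.5, 1.5], delta_pos=[[0, 0, 0], [-0.075, 0, 0.42], [-0.075, 0, 0.42], [-0.075, 0, 0.42], [-0.075, 0, 0.42], [-0.075, 0, 0.42], [-0.075, 0, 0.42], [-0.075, 0, 0.42], [0, 0, 0], [0, 0, 0]], angular=[[0, 0, 0], [0, -0.03, 0], [0, -0.03, 0], [0, -0.03, 0], [0, -0.03, 0], [0, -0.03, 0], [0, -0.03, 0], [0, -0.03, 0], [0, 0, 0], [0, 0, 0]])

```text
clock: 18.75
position: [0.4702, 0.0255, 0.0227]
ee_rot: [1.891, 2.262, -0.227]
force: [-0.4, -1.3, 8.0]
width: 0.244
gripper_force: 60.0
```

```bash
python3 ov.py
```

```text
[0.47  0.025 0.023] [-0.351 -1.304  7.957] [-0.575  0.08  -0.148] 18.75
pred tip [ 0.502 -0.14   0.09 ] heater x -0.03823668929058491
scene bar_tip 0.94 [294.298 252.787]
scene lip 0.9 [288.102 251.213]
   home lip px [285.476 252.159] +1cm [285.814 249.869] pred tip [291.916 252.198]
top bar_tip 0.97 [328.704 210.202]
top lip 0.85 [322.509 215.309]
   home lip px [322.352 213.739] +1cm [323.148 213.49 ] pred tip [327.012 210.835]
```

Call:
carry_out(claw=[1.5, 1.5, 1.5, 1.5, 1.5, 1.5, 1.5, 1.5], delta_pos=[[-0.075, 0, 0.42], [-0.075, 0, 0.42], [-0.075, 0, 0.42], [-0.075, 0, 0.42], [-0.075, 0, 0.42], [-0.075, 0, 0.42], [0, 0, 0], [0, 0, 0]], angular=[[0, -0.03, 0], [0, -0.03, 0], [0, -0.03, 0], [0, -0.03, 0], [0, -0.03, 0], [0, -0.03, 0], [0, 0, 0], [0, 0, 0]])

```text
clock: 19.85
position: [0.4722, 0.0137, 0.0001]
ee_rot: [1.792, 2.143, -0.382]
force: [-0.1, 0.2, 8.2]
width: 0.245
gripper_force: 60.0
```

```bash
cat > rise.py <<'E'
from fit import *
# block rise: fit height of lip plate + top from block mask in both views
H=pose((.495,-.178,-1.562),0)
for n in('scene','top'):
    i=arm.get_image(n);q=arm.trace("metal_block",i)
    if not q: print(n,'none');continue
    m=q[0]["region"].astype(np.float32)
    def bx(h): return [box(-50,-30,-30,30,87+h,95+h),box(-21,57,-43,43,87,95+h),box(-30,-21,-30,30,87,95+h)]
    e=[(np.abs(render(i,bx(h),H)-m).sum()/m.sum()) for h in range(-4,22,2)]
    print(n,q[0]["conf"],m.sum(),'best rise mm',list(range(-4,22,2))[int(np.argmin(e))],np.round(e,3))
E
python3 ov.py; python3 rise.py
```

```text
[0.472 0.014 0.   ] [-0.098  0.2    8.167] [-0.362  0.166 -0.151] 19.85
pred tip [ 0.502 -0.137  0.096] heater x -0.04103564849937466
scene bar_tip 0.73 [294.81  250.982]
scene lip 0.97 [289.28  250.291]
   home lip px [285.476 252.159] +1cm [285.814 249.869] pred tip [290.998 250.166]
top bar_tip 0.92 [323.686 208.896]
top lip 0.94 [321.587 214.694]
   home lip px [322.352 213.739] +1cm [323.148 213.49 ] pred tip [326.491 210.847]
scene 0.93 1912.0 best rise mm 8 [0.139 0.125 0.108 0.091 0.076 0.064 0.053 0.056 0.069 0.083 0.098 0.114
 0.132]
top 0.77 1296.0 best rise mm 10 [0.106 0.093 0.087 0.076 0.063 0.056 0.047 0.041 0.045 0.046 0.052 0.059
 0.069]
```

Call:
carry_out(claw=[1.5, 1.5, 1.5, 1.5, 1.5, 1.5], delta_pos=[[-0.12, 0, 0.42], [-0.12, 0, 0.42], [-0.12, 0, 0.42], [-0.12, 0, 0.42], [0, 0, 0], [0, 0, 0]], angular=[[0, -0.03, 0], [0, -0.03, 0], [0, -0.03, 0], [0, -0.03, 0], [0, 0, 0], [0, 0, 0]])

```text
clock: 20.95
position: [0.4744, 0.0038, -0.0134]
ee_rot: [1.722, 2.064, -0.475]
force: [-1.6, 6.0, 6.5]
width: 0.246
gripper_force: 60.0
```

```bash
python3 ov.py; python3 rise.py
```

```text
[ 0.474  0.004 -0.013] [-1.606  5.967  6.533] [ 1.002  0.566 -0.334] 20.95
pred tip [ 0.502 -0.135  0.1  ] heater x -0.04343878802558021
scene bar_tip 0.69 [288.922 249.6  ]
scene lip 0.73 [287.488 248.717]
   home lip px [285.476 252.159] +1cm [285.814 249.869] pred tip [290.313 248.585]
top bar_tip 0.74 [150.784 160.819]
top lip 0.83 [323.379 213.389]
   home lip px [322.352 213.739] +1cm [323.148 213.49 ] pred tip [325.901 210.662]
scene 0.87 2089.0 best rise mm 14 [0.201 0.188 0.172 0.156 0.14  0.124 0.106 0.09  0.074 0.063 0.066 0.073
 0.084]
top 0.82 1333.0 best rise mm 16 [0.123 0.108 0.102 0.092 0.078 0.071 0.061 0.047 0.045 0.041 0.04  0.046
 0.057]
```

The block is up about 13 mm in both views. Now I'll lower the tip and draw the bar back.

Call:
carry_out(claw=[1.5, 1.5, 1.5, 1.5, 1.5, 1.5, 1.5, 1.5, 1.5, 1.5, 1.5, 1.5, 1.5, 1.5], delta_pos=[[0.12, 0, -0.43], [0.12, 0, -0.43], [0.12, 0, -0.43], [0.12, 0, -0.43], [0.075, 0, -0.43], [0.075, 0, -0.43], [0.075, 0, -0.43], [0.075, 0, -0.43], [0.075, 0, -0.43], [0.075, 0, -0.43], [0.075, 0, -0.43], [0.075, 0, -0.43], [0, 0, 0], [0, 0, 0]], angular=[[0, 0.03, 0], [0, 0.03, 0], [0, 0.03, 0], [0, 0.03, 0], [0, 0.03, 0], [0, 0.03, 0], [0, 0.03, 0], [0, 0.03, 0], [0, 0.03, 0], [0, 0.03, 0], [0, 0.03, 0], [0, 0.03, 0], [0, 0, 0], [0, 0, 0]])

```text
clock: 22.85
position: [0.4687, 0.0295, 0.0308]
ee_rot: [1.925, 2.299, -0.173]
force: [-0.4, -0.6, -2.5]
width: 0.243
gripper_force: 60.0
```

```bash
python3 ov.py; python3 rise.py
```

```text
[0.469 0.029 0.031] [-0.414 -0.618 -2.497] [0.045 0.051 0.036] 22.85
pred tip [ 0.501 -0.139  0.088] heater x -0.03851342245155073
scene bar_tip 0.58 [290.714 255.782]
scene lip 0.63 [285.798 245.914]
   home lip px [285.476 252.159] +1cm [285.814 249.869] pred tip [291.427 252.967]
top bar_tip 0.63 [326.502 211.315]
top lip 0.94 [323.277 214.886]
   home lip px [322.352 213.739] +1cm [323.148 213.49 ] pred tip [326.728 211.316]
scene 0.91 1934.0 best rise mm 10 [0.154 0.14  0.124 0.107 0.091 0.075 0.058 0.05  0.052 0.065 0.08  0.096
 0.114]
top 0.92 1332.0 best rise mm 16 [0.136 0.121 0.116 0.106 0.09  0.084 0.074 0.057 0.053 0.049 0.047 0.051
 0.059]
```

```bash
cat > rise2.py <<'E'
from fit import *
H=pose((.495,-.178,-1.562),0)
def bx(h): return [box(-50,-30,-30,30,87+h,95+h),box(-21,57,-43,43,87,95+h),box(-30,-21,-30,30,87,95+h)]
hs=np.arange(0,20,1.)
for n in('scene','top'):
    I0=arm.get_image(n);rs=[render(I0,bx(h),H) for h in hs];out=[];ar=[]
    for k in range(5):
        i=arm.get_image(n) if k else I0;q=arm.trace("metal_block",i)
        if q:
            m=q[0]["region"].astype(np.float32);e=[np.abs(r-m).sum() for r in rs];out.append(hs[int(np.argmin(e))]);ar.append(int(m.sum()))
    l=np.array([q[0]["centre"] for q in[arm.place_of("lip",i)] if q])*[512,384]
    print(n,out,ar,'area h=0,5,10,15',[int(rs[j].sum()) for j in(0,5,10,15)],l)
E
python3 rise2.py
```

```text
scene [np.float64(11.0), np.float64(13.0), np.float64(13.0), np.float64(11.0), np.float64(12.0)] [1881, 2020, 2019, 1930, 1970] area h=0,5,10,15 [1784, 1851, 1921, 1993] [[286.1056 248.7936]]
top [np.float64(8.0), np.float64(1.0), np.float64(15.0), np.float64(15.0), np.float64(13.0)] [1252, 668, 1337, 1344, 1265] area h=0,5,10,15 [1281, 1296, 1318, 1339] [[326.0928 214.6176]]
```

The block stands at about 12 mm. Withdrawing.

Call:
carry_out(claw=[1.5, 1.5, 1.5, 1.5, 1.5, 1.5, 1.5, 1.5, 1.5, 1.5, 1.5, 1.5], delta_pos=[[0.5, 0, -0.05], [1.2, 0, -0.1], [1.5, 0, -0.1], [1.5, 0, -0.1], [1.5, 0, -0.1], [1.5, 0, -0.1], [1.5, 0, -0.1], [1.5, 0, -1], [0.5, 0, -1], [0, 0, -1], [0, 0, 0], [0, 0, 0]], angular=[[0, 0, 0], [0, 0, 0], [0, 0, 0], [0, 0, 0], [0, 0, 0], [0, 0, 0], [0, 0, 0], [0, 0.03, 0], [0, 0.03, 0], [0, 0.03, 0], [0, 0, 0], [0, 0, 0]])

```text
clock: 25.65
position: [0.4487, 0.1435, 0.0473]
ee_rot: [1.973, 2.354, -0.087]
force: [-0.6, 0.9, -2.8]
width: 0.246
gripper_force: 60.0
```

```bash
python3 bf.py; python3 rise2.py
```

```text
pred [ 0.466  0.063  0.077 -1.402  0.09 ] 0.001459574279483955 F [-0.626  0.864 -2.76 ] [0.228 0.157 0.062] [0.449 0.144 0.047] 25.65
mask (747, 847, 671, 0.56)
mask (648, 688, 0, 0.53)
fit [ 0.465  0.069  0.069 -1.406  0.104] 1.8411782899748759
tip [ 0.48  -0.024  0.081]
tri tip [ 0.488 -0.033  0.067] [0.68, 0.75]
scene [np.float64(15.0), np.float64(13.0), np.float64(14.0), np.float64(13.0), np.float64(15.0)] [2051, 1983, 2064, 1991, 2071] area h=0,5,10,15 [1784, 1851, 1921, 1993] [[285.3888 244.9152]]
top [np.float64(15.0), np.float64(15.0), np.float64(17.0), np.float64(15.0)] [1335, 1346, 1373, 1290] area h=0,5,10,15 [1281, 1296, 1318, 1339] [[323.1232 214.1952]]
```

```bash
python3 -c "
from tgt import *
for z in(.09,.003): go(pose5([.478,.240,z,-1.645,0]))"
```

```text
pos [0.448 0.144 0.047] tool x,y [-0.176  0.98  -0.09 ] [0.984 0.177 0.   ] F [-0.736  1.412 -2.013] w 0.24432027292232858 t 27.05
turn [0.011 0.09  0.245] then shift cm [18.205  2.047 -2.058]
pos [0.448 0.144 0.047] tool x,y [-0.176  0.98  -0.09 ] [0.984 0.177 0.   ] F [-0.736  1.412 -2.013] w 0.24432027292232858 t 27.05
turn [0.011 0.09  0.245] then shift cm [18.201  2.043  6.642]
```

Call:
carry_out(claw=[1.5, 1.5, 1.5, 1.5, 1.5, 1.5, 1.5, 1.5, 1.5, 1.5, 1.5, 1.5, 1.5, 1.5, 1.5, 1.5, 1.5], delta_pos=[[0, 0, -1], [0, 0, -1], [0, 0, 0], [0, 0, 0], [0, 0, 0], [0, 0, 0], [1.2, 0, 0], [2.5, 0, 0], [2.5, 0, 0], [2.5, 0, 0], [2.5, 0, 0], [2.5, 0, 0], [2.5, 0, 0], [1.5, 0.5, 0], [0.5, 1, 0], [0, 0.5, 0], [0, 0, 0]], angular=[[0, 0.045, 0], [0, 0.045, 0], [0, 0, 0.08], [0, 0, 0.08], [0, 0, 0.085], [0, 0, 0], [0, 0, 0], [0, 0, 0], [0, 0, 0], [0, 0, 0], [0, 0, 0], [0, 0, 0], [0, 0, 0], [0, 0, 0], [0, 0, 0], [0, 0, 0], [0, 0, 0]])

```text
clock: 28.75
position: [0.4812, 0.3245, 0.0665]
ee_rot: [2.295, 2.144, -0.0]
force: [1.0, 0.2, -2.2]
width: 0.247
gripper_force: 60.0
```

```bash
python3 bf.py; python3 -c "
from tgt import *
go(pose5([.478,.240,.003,-1.645,0]))"
```

```text
pred [ 0.478  0.24   0.089 -1.646  0.001] 0.00013927522197310083 F [ 0.994  0.183 -2.196] [ 0.105  0.019 -0.039] [0.481 0.324 0.066] 28.75
mask (584, 666, 518, 0.67)
mask (582, 713, 547, 0.96)
fit [ 0.477  0.242  0.081 -1.635  0.003] 0.2450313841858592
tip [0.471 0.148 0.084]
tri tip [0.477 0.147 0.073] [0.88, 0.57]
pos [0.48  0.325 0.067] tool x,y [ 0.067  0.998 -0.   ] [ 0.998 -0.067 -0.   ] F [ 0.53  -0.149 -1.005] w 0.24447631428723152 t 29.05
turn [-0.001  0.    -0.   ] then shift cm [-0.08   0.1    8.635]
```

Call:
carry_out(claw=[1.5, 1.5, 1.5, 1.5, 1.5, 1.5, 1.5, 1.5], delta_pos=[[0, 0, 1], [0, 0, 1.5], [0, 0, 1.5], [0, 0, 1.5], [0, 0, 1], [0, 0, 0.5], [0, 0, 0], [0, 0, 0]], angular=[[0, 0, 0], [0, 0, 0], [0, 0, 0], [0, 0, 0], [0, 0, 0], [0, 0, 0], [0, 0, 0], [0, 0, 0]])

```text
clock: 29.85
position: [0.4804, 0.3259, -0.0031]
ee_rot: [2.295, 2.146, 0.001]
force: [-0.2, 0.1, -2.2]
width: 0.248
gripper_force: 60.0
```

Call:
carry_out(claw=[1.5, 1.5, 1.5, 1.5], delta_pos=[[0, 0, 0.3], [0, 0, 0.2], [0, 0, 0], [0, 0, 0]], angular=[[0, 0, 0], [0, 0, 0], [0, 0, 0], [0, 0, 0]])

```text
clock: 30.25
position: [0.4801, 0.3258, -0.0083]
ee_rot: [2.295, 2.146, 0.0]
force: [-0.2, -0.2, -2.8]
width: 0.244
gripper_force: 60.0
```

Call:
carry_out(claw=[1.5, 1.5, 1.5, 1.5], delta_pos=[[0, 0, 0.2], [0, 0, 0.2], [0, 0, 0], [0, 0, 0]], angular=[[0, 0, 0], [0, 0, 0], [0, 0, 0], [0, 0, 0]])

```text
clock: 30.65
position: [0.48, 0.3257, -0.0125]
ee_rot: [2.295, 2.146, -0.0]
force: [-1.0, 0.4, -1.6]
width: 0.243
gripper_force: 60.0
```

Call:
carry_out(claw=[1.5, 1.5, 1.5, 1.5], delta_pos=[[0, 0, 0.2], [0, 0, 0.1], [0, 0, 0], [0, 0, 0]], angular=[[0, 0, 0], [0, 0, 0], [0, 0, 0], [0, 0, 0]])

```text
clock: 31.05
position: [0.4801, 0.3259, -0.0154]
ee_rot: [-2.295, -2.146, -0.0]
force: [0.2, -0.2, -1.2]
width: 0.248
gripper_force: 60.0
```

Call:
carry_out(claw=[1.5, 1.5, 1.5, 1.5], delta_pos=[[0, 0, 0.2], [0, 0, 0.1], [0, 0, 0], [0, 0, 0]], angular=[[0, 0, 0], [0, 0, 0], [0, 0, 0], [0, 0, 0]])

```text
clock: 31.45
position: [0.48, 0.3259, -0.0184]
ee_rot: [-2.295, -2.146, -0.0]
force: [0.5, 0.6, -0.8]
width: 0.243
gripper_force: 60.0
```

Call:
carry_out(claw=[1.5, 1.5, 6, 6, 6, 6, 6, 6, 6, 6], delta_pos=[[0, 0, 0.1], [0, 0, 0], [0, 0, 0], [0, 0, 0], [0, 0, 0], [0, 0, 0], [0, 0, 0], [0, 0, 0], [0, 0, 0], [0, 0, 0]], angular=[[0, 0, 0], [0, 0, 0], [0, 0, 0], [0, 0, 0], [0, 0, 0], [0, 0, 0], [0, 0, 0], [0, 0, 0], [0, 0, 0], [0, 0, 0]])

```text
clock: 32.45
position: [0.48, 0.3258, -0.0194]
ee_rot: [-2.295, -2.146, -0.0]
force: [0.6, 0.7, -1.0]
width: 0.654
gripper_force: 0.0
```

Call:
carry_out(claw=[6, 6, 6, 6, 6, 6, 6, 6, 6, 6, 6, 6], delta_pos=[[0, 0, -0.5], [0, 0, -1], [0, 0, -2], [0, 0, -2], [0, 0, -3], [0, -1, -3], [2, -2, -2], [3, -3, 0], [3, -3, 0], [3, -3, 0], [0, 0, 0], [0, 0, 0]], angular=[[0, 0, 0], [0, 0, 0], [0, 0, 0], [0, 0, 0], [0, 0, 0], [0, 0, 0], [0, 0, 0], [0, 0, 0], [0, 0, 0], [0, 0, 0], [0, 0, 0], [0, 0, 0]])

```text
clock: 33.65
position: [0.3669, 0.4444, 0.1162]
ee_rot: [-2.292, -2.149, -0.001]
force: [1.2, -1.0, 0.5]
width: 0.652
gripper_force: 0.0
```

```bash
python3 - <<'E'
from fit import *
I=[arm.get_image(n) for n in("scene","top")]
m=[best("bar",i) for i in I];print([x.sum() for x in m],arm.observe()["force"],arm.observe()["clock"])
print(fit(I,m,M["bar"],(.478,.24,-1.64),.003))
for k in(0,1):print(fit(I[k:k+1],m[k:k+1],M["bar"],(.478,.24,-1.64),.003))
a=cv2.resize(I[0]["frame"][110:240,120:250],(400,400),interpolation=cv2.INTER_CUBIC)
b=cv2.resize(I[0]["frame"][210:340,235:365],(400,400),interpolation=cv2.INTER_CUBIC)
cv2.imwrite("pics/end.png",np.hstack([a,b])[:,:,::-1])
E
python3 rise2.py
```

```text
[np.float32(517.0), np.float32(547.0)] [-0.2097  0.169   0.0241] 33.85
(array([ 0.4756,  0.241 , -1.6288]), np.float64(0.2840847373008728))
(array([ 0.4748,  0.2404, -1.6238]), np.float64(0.1577611267566681))
(array([ 0.4761,  0.2409, -1.6236]), np.float64(0.10774680227041245))
scene [np.float64(13.0), np.float64(14.0), np.float64(11.0), np.float64(11.0), np.float64(13.0)] [2030, 2087, 1947, 1959, 1992] area h=0,5,10,15 [1784, 1851, 1921, 1993] [[286.72   247.9872]]
top [np.float64(15.0), np.float64(15.0), np.float64(15.0), np.float64(15.0), np.float64(15.0)] [1336, 1308, 1346, 1331, 1349] area h=0,5,10,15 [1281, 1296, 1318, 1339] [[325.5808 214.5024]]
```

View pics/end.png

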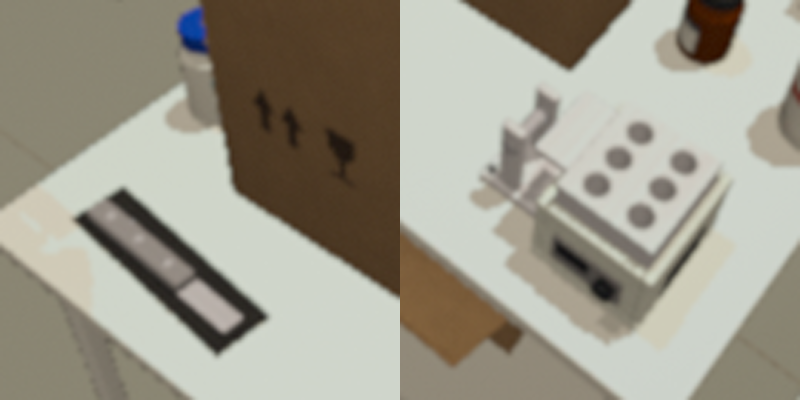

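The bar lies flat in the middle of its mat (left crop, about (165,265)). The block stands visibly proud of the housing (right crop, about (640,190)), the bottles are upright, and the robot is clear.

```bash
python3 -c "
from cell import arm
print(arm.sign_off())"
```

```text
the job is handed in; nothing more can be done
None
```

I levered the block up about 12–14 mm by camera estimate, laid the bar flat on its mat again, left the bottles untouched, and handed the job in at about 34 s; the hand-in call returned no verdict.

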